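Set the sealing-time dial to the red line and store it

TASK

Set the sealing time on the grey box: push the dial's bar round with the fingertips, either way, until the dial's white index mark lines up with the red line on the rim; only then press the green key fully down, let it come up again and draw clear. Push it with the side of the fingers, do not pinch it, and leave the tools and stationery around it where they are.

Things in the scene. Friction and masses are not known exactly. Their poses are not given: they have to be found in the camera images.
- setting_box: Grey box fixed on the bench, 196 (x) x 276 (y) x 35 mm high, origin at the centre of its underside. The dial's axis is 42 mm to +y of the origin, the green key 95 mm to -y. Round the dial lies a fixed bright rim of 182 mm diameter, top 43 mm above the bench, with black scale lines.
- dial_center (a point): Point on the upright axis of the dial, at the height of the dial's top face (46 mm above the bench). The dial is a black disc of 146 mm diameter lying flat.
- index_mark (a point): Outer end of the white index mark (6 mm wide) at the dial's edge, 74 mm from its axis, 46 mm above the bench; it turns with the dial. The grey finger bar stands on the dial along the same radius: 15 to 63 mm from the axis, 16 mm thick, rising 25 mm above the dial's face (to 71 mm above the bench), with a white line along its top.
- target_line (a point): Inner end of the red target line (a strip 6 mm wide, 17 mm long on the rim, top 46 mm above the bench), 74 mm from the dial's axis. Fixed during a run, but it may stand almost anywhere round the rim. The index mark must point at it.
- dial (a joint): Angle of the dial (rad), growing counter-clockwise seen from above, 0 when the index points along the box's +x. It turns freely both ways by 4.5 rad from 0, with a friction of about 0.12 N m (some 2.5 N of push at 48 mm from the axis), and stays where it is left.
- bar_left: Counter-clockwise face of the finger bar (grey plate 42 x 4 x 22 mm, origin at its centre, x along the bar outwards, 39 mm from the dial's axis). Push on it to turn the dial clockwise. Touching it and bar_right with force at once counts as pinching.
- bar_right: Clockwise face of the finger bar (grey plate 42 x 4 x 22 mm, origin at its centre, x along the bar outwards, 39 mm from the dial's axis). Push on it to turn the dial counter-clockwise.
- store_key_top (a point): Centre of the top of the round green key, 42 mm diameter, 57 mm above the bench when up, in a black collar (58 mm diameter, top 47 mm above the bench) on the box, 137 mm from the dial's axis. It is pressed straight down.
- store_key (a joint): How far the green key is pressed (m): 0 up, 0.006 fully down. Spring, about 5 N when fully down; it comes up by itself.
- scissors: Scissors with yellow handles, 206 x 84 x 11 mm, lying left of the box; origin at the centre of the underside. To be left alone.
- tube_clamp: Steel tube clamp (scissor-like), 150 x 55 x 10 mm, lying right of the box; origin at the centre of the underside. To be left alone.
- cal_weight: Small brass weight with a neck, 37 mm diameter, 70 mm high, standing right of the box; origin at the centre of the underside. To be left alone.
- stapler: Blue stapler, 135 x 34 x 44 mm, standing right of the box; origin at the centre of the underside. To be left alone.

How it is judged:
By the outcome, as a careful person would: the job done as asked, in the order asked, and still so for the second after the job is handed in, with the robot touching nothing.
It also fails if it takes over 64 s, if anything falls off the work surface, if the arm or the gripper's body presses on something with over 40 N, if the wrist force passes 120 N, or if a joint passes its speed limit or range.

ROBOT

A 6-joint arm with a two-finger parallel gripper is mounted at the origin on a cart in front of the work surface, level with it; the furniture and walls round the work are solid. World frame = base frame: x ahead of the robot, y to its left, z up, the work surface at z = 0. Lengths are in m, angles in rad, forces in N, time in s.
With the tool pointing down it reaches from about 0.3 to 0.875 m from the base axis. Payload 6.4 kg.
Tool frame: the origin (TCP) lies where the fingers leave the gripper's body, on its centre line; the fingertips stand 64 mm ahead of it and the grasp point (between the pads) lies 45 mm ahead of it (ctrl.tips_ahead is the distance from the TCP to the fingertips, in m); z points along the fingers, y is the line along which they close (so a half turn about z gives the same grasp; the last joint's range is limited). The gripper opens to 88 mm and grips with 3 to 60 N. Pads are 18 mm wide; open, the fingers measure 123 mm over their backs; the gripper's body (75 mm by 187 mm) begins 45 mm behind the grasp point.
Start: joints at [-0.206, 0.181, 1.607, -0, 1.354, -0.206], TCP at [0.575, 0, 0.303] pointing down, gripper open.
Joint ranges: [-2.99, 2.99], [-0.89, 2.07], [0.3, 2.58], [-1.14, 4.28], [0, 2.63], [-3.12, 3.12]. Speed limits (rad/s): [2.57, 2.57, 3.01, 3.14, 3.14, 3.14].

INTERFACE

Orientations are given as a rotation vector (axis times angle).
In Python, from bench import ctrl gives the robot as it stands.
- The arm moves only by the tool advance, called after ">>>" as name(argument=value, ...), one argument or row to a line, values as JSON. Schema: {"type":"object","properties":{"moves":{"type":"array","items":{"type":"number"},"minItems":6,"maxItems":30},"aperture":{"type":"number"},"grip_n":{"type":"number"},"only":{"type":"string"},"quiet":{"type":"boolean"},"lines":{"type":"string"}},"required":["moves"],"additionalProperties":false}. moves is one flat list of numbers that holds 1 to 5 rows one after another, with no inner brackets; each row has 6 numbers: dx, dy, dz in units of 50 mm, then a rotation vector rx, ry, rz in units of 0.05 rad; each row shifts and turns the commanded pose from where the row before left it, along the tool's axes as they then stand; what a row does not reach is not made up. A row lasts 1/12 s, in which the tool goes at most 0.0417 m and 0.125 rad, less where a joint would pass 70% of its speed; a pose out of reach is approached as far as the arm can. aperture is the finger opening in m, set as the call begins (left out keeps the last). The fingers move at their own pace and stop on an object; grip_n is the grip in N (left out, the last holds). Time passes only in rows, so rows that do not move let the fingers close. The tool returns the time, the measured TCP pose, the force, the opening and the grip force at its end. only (a regular expression) keeps the lines of the reply that match it, lines (a string "A,B") keeps lines A to B, and quiet returns only ok. Input that does not fit is refused with a message, and nothing moves.
- ctrl.get_state(): the state, without advancing time (a new reading comes with each control period).
- ctrl.get_image(name): name is "scene" or "side" or "wrist"; returns (picture, depth): 420x560x3 uint8, red, green, blue; 420x560 float32, m along the optical axis (not along the pixel's ray), 0 where there is no reading.
- ctrl.camera_model(name): a dict with "mtx" (3x3 intrinsics, pixels), "pose" (4x4, takes a point from camera to world coordinates); the wrist camera has in their place "hand_eye" (4x4, takes a point from camera to tool coordinates, whose origin is the TCP and whose axes are the flange's). Camera axes: x right, y down, z forward; pixel columns grow to the right and rows downward; lengths in m; the calibration is good to about 2 mm. A picture is of the moment at which its call begins: read the wrist's pose just before it. camera_model takes no time and is no camera call.
- ctrl.finish_job(): hands the job in; it is judged then, once.
Trained networks look in the newest picture that a camera, given by its name, has taken for a name from the list of things; names that differ only in an ending like _2 or _b are one class to them, and where a whole thing is asked for, a point or a joint stands for the part that bears it (a point fixed in the world has none). Each returns a list of dicts, best first, with "p" (0 to 1); they miss things now and then, are a little off and sometimes report something else, mostly with a low value. They report only what shows in the picture. A call takes as long as a camera call.
- ctrl.search_frame(camera, label): "location" ([x, y, z] in m, in world coordinates, good to about 4 mm: the middle of the surface that is visible of it).
- ctrl.regions_of(camera, label): "mask" (420x560 bool, what is visible of it).
- ctrl.place_of(camera, label): "location" ([x, y, z] in m, in world coordinates, good to about 4 mm: a listed point, or the origin of a listed thing).
The state is a dict: "t": time; "q": joint angles; "joint_vel": joint speeds; "joint_efforts": joint torques, N m; "eef_pos": TCP position; "eef_rot": TCP orientation; "ft_force": force on the tool from outside, world axes, zero at the start; "wrist_torque": the same for the moment, N m; "grip_width": finger opening in m; "gripper_force": force on a finger pad.
Only numpy, scipy, OpenCV 4.12 (cv2) and the standard library are available. Lean on these libraries where they do the work, as an engineer would, in place of code of your own. Each camera call takes 0.05 s, during which the arm holds its last target. There are 200 camera calls.

## Working session

There is one attempt and no reset: what is moved stays moved. The work goes in short steps, Python scripts to look and compute and a tool call to move; the robot and the scene stay as the last step left them, time stands still between calls to the robot, and variables do not carry over. Pictures are saved under pics/ and viewed, at most 10 in all, crops included, and the job is handed in when it is done.

```bash
mkdir -p pics; cat > h.py <<'E'
import numpy as np, cv2
from bench import ctrl
def save(cam,name):
    im,d=ctrl.get_image(cam); cv2.imwrite('pics/'+name,im[:,:,::-1]); return im,d
E
python3 - <<'E'
from h import *
save('scene','s1.png')
for n in ['dial_center','index_mark','target_line','store_key_top','setting_box','bar_left','bar_right','cal_weight','stapler','tube_clamp','scissors']:
    print(n,[(np.round(r['location'],3).tolist(),round(r['p'],2)) for r in ctrl.place_of('scene',n)[:2]])
s=ctrl.get_state();print(s['t'],s['eef_pos'],s['eef_rot'],s['grip_width'])
E
```

```text
dial_center [([0.587, 0.108, 0.041], 0.82)]
index_mark [([0.66, 0.084, 0.046], 0.73)]
target_line [([0.464, -0.4, -0.003], 0.43)]
store_key_top [([0.6, -0.03, 0.061], 0.47)]
setting_box [([0.591, 0.063, 0.002], 0.56)]
bar_left []
bar_right [([0.595, 0.063, 0.0], 0.59)]
cal_weight [([0.586, -0.387, 0.006], 0.67)]
stapler [([0.696, -0.387, 0.0], 0.72)]
tube_clamp [([0.463, -0.401, -0.004], 0.67)]
scissors [([0.717, 0.354, 0.003], 0.58), ([0.587, 0.105, 0.045], 0.27)]
0.6 [5.74991218e-01 2.99773395e-05 3.02702239e-01] [-2.22138183e+00 -2.22141978e+00  9.54404383e-05] 0.08787576164853057
```

View pics/s1.png

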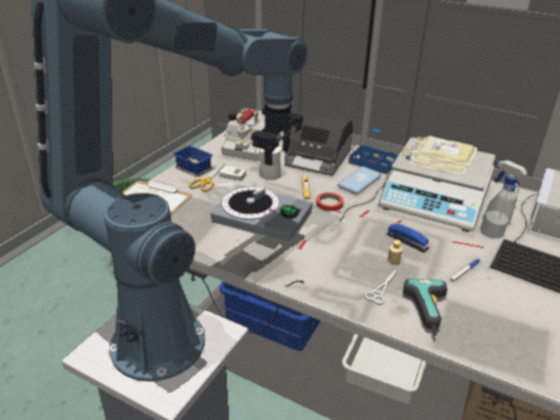

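```bash
python3 - <<'E'
from h import *
save('wrist','w1.png')
for n in ['dial_center','index_mark','target_line','store_key_top']:
    print(n,[(np.round(r['location'],3).tolist(),round(r['p'],2)) for r in ctrl.place_of('wrist',n)[:2]])
print(ctrl.camera_model('wrist'))
E
```

```text
dial_center [([0.587, 0.102, 0.042], 0.61)]
index_mark [([0.662, 0.086, 0.046], 0.8), ([0.589, 0.102, 0.044], 0.73)]
target_line [([0.582, 0.031, 0.045], 0.64)]
store_key_top [([0.605, -0.032, 0.064], 0.78)]
{'mtx': array([[310.32546685,   0.        , 277.68648782],
       [  0.        , 310.32546685, 211.28976678],
       [  0.        ,   0.        ,   1.        ]]), 'hand_eye': array([[-1.79783341e-03, -9.51584526e-01, -3.07381943e-01,
         8.04838391e-02],
       [ 9.99997897e-01, -1.40755205e-03, -1.49138520e-03,
         8.54483766e-05],
       [ 9.86522998e-04, -3.07383977e-01,  9.51585055e-01,
        -8.17868896e-02],
       [ 0.00000000e+00,  0.00000000e+00,  0.00000000e+00,
         1.00000000e+00]])}
```

View pics/w1.png

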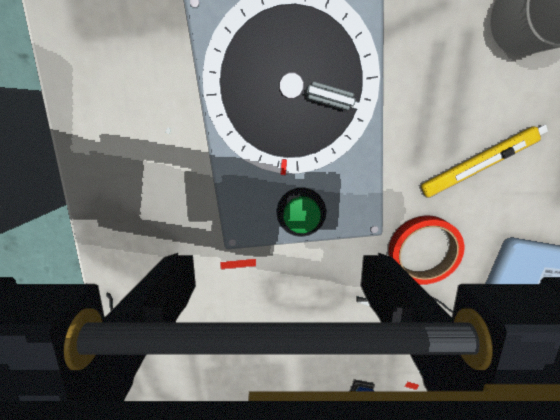

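Wrist view: dial centre at about (291,85), bar pointing right with the index near (362,100), red target at (283,167), green key at (302,212). The index needs about 80° clockwise. I'll move over the dial, close the fingers and rectify a view from there.

Units first: shifts go in units of 50 mm and turns go in units of 0.05 rad. So 0.035 m is 0.7.

```bash
cat >> h.py <<'E'
from scipy.spatial.transform import Rotation as R
def ortho(name=None,z=0.046,c=(0.588,0.105),half=0.11,n=600):
    s=ctrl.get_state(); im,_=ctrl.get_image('wrist'); m=ctrl.camera_model('wrist')
    T=np.eye(4);T[:3,:3]=R.from_rotvec(s['eef_rot']).as_matrix();T[:3,3]=s['eef_pos']
    W=np.linalg.inv(T@m['hand_eye'])
    g=(np.arange(n)/n-.5)*2*half
    X,Y=np.meshgrid(c[0]+g,c[1]-g)   # right=+x, up=+y
    P=np.stack([X,Y,0*X+z],-1)@W[:3,:3].T+W[:3,3]
    u=P@m['mtx'].T; u=(u[...,:2]/u[...,2:]).astype(np.float32)
    o=cv2.remap(im,u[...,0],u[...,1],cv2.INTER_LINEAR)
    if name: cv2.imwrite('pics/'+name,o[:,:,::-1])
    return o,X,Y
def dial(o,X,Y):
    i=o.astype(int); r,g,b=i[...,0],i[...,1],i[...,2]
    br=((i.min(-1)>170)).astype(np.uint8)
    red=((r>130)&(g<80)&(b<80))
    pts=np.argwhere(br>0); P=np.stack([X[br>0],Y[br>0]],-1)
    # centre: robust circle through rim mid radius
    c=np.array([0.588,0.105])
    for _ in range(30):
        d=P-c; rr=np.hypot(*d.T); k=(rr>.075)&(rr<.095); a=np.arctan2(d[:,1],d[:,0])
        A=np.c_[np.cos(a[k]),np.sin(a[k]),np.ones(k.sum())]
        s=np.linalg.lstsq(A,rr[k],rcond=None)[0]; c=c+s[:2]
    rad=np.hypot(X-c[0],Y-c[1]); ang=np.arctan2(Y-c[1],X-c[0])
    k=red&(rad<.098)&(rad>.07); ta=np.angle(np.exp(1j*ang[k]).mean())
    k=(i.min(-1)>120)&(rad<.0705)&(rad>.0645); ia=np.angle(np.exp(1j*ang[k]).mean())
    print('centre',c.round(4),'R',s[2].round(4),'target',np.degrees(ta).round(2),'index',np.degrees(ia).round(2),k.sum(),'spread',np.degrees(ang[k].std()).round(1))
E
```

>>> advance(
  moves=[0.7, 0, 0, 0, 0, 0, 0.7, 0, 0, 0, 0, 0, 0.7, 0, 0, 0, 0, 0, 0.7, 0, 0, 0, 0, 0, 0, 0, 0, 0, 0, 0],
  aperture=0,
  grip_n=10,
)

```text
t: 1.27
eef_pos: [0.5743, 0.1453, 0.3028]
eef_rot: [-2.215, -2.226, -0.003]
ft_force: [-1.3, 0.2, -0.0]
grip_width: 0.0567
gripper_force: 0.0
```

>>> advance(
  moves=[0, 0, 0, 0, 0, 0, 0, 0, 0, 0, 0, 0, 0, 0, 0, 0, 0, 0],
)

```text
t: 1.52
eef_pos: [0.5751, 0.1389, 0.3027]
eef_rot: [2.223, 2.22, -0.001]
ft_force: [0.6, -0.0, -0.3]
grip_width: 0.0371
gripper_force: 0.0
```

```bash
python3 - <<'E'
from h import *
dial(*ortho('o1.png'))
k=ctrl.place_of('wrist','store_key_top');print(k[0]if k else k)
for n in ['index_mark','target_line','dial_center']:
    k=ctrl.place_of('wrist',n);print(n,k[:1])
E
```

```text
centre [0.5858 0.1088] R 0.0845 target -93.49 index 112.34 1549 spread 40.7
{'location': [0.6044, -0.0311, 0.0628], 'p': 0.72}
index_mark [{'location': [0.6618, 0.0859, 0.0488], 'p': 0.93}]
target_line [{'location': [0.5872, 0.0314, 0.0455], 'p': 0.46}]
dial_center [{'location': [0.587, 0.1038, 0.042], 'p': 0.58}]
```

View pics/o1.png

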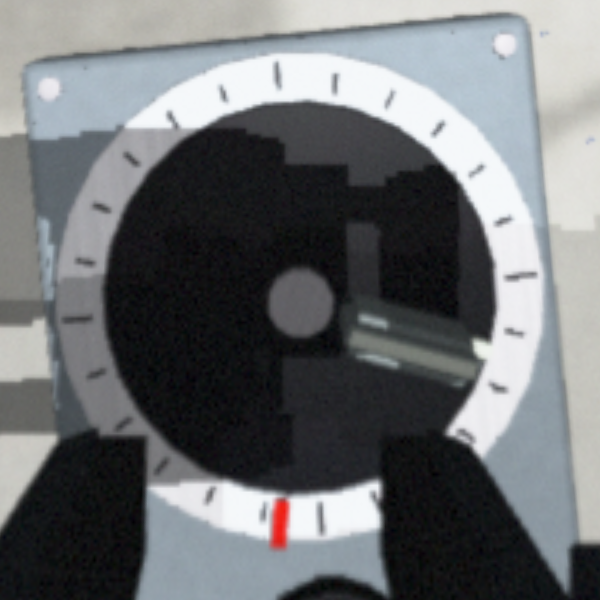

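The rectified view shows the dial centre at (300,297), index at (482,348) (about −15.7°) and the red line at (280,524) (about −95°). The turn is about 79° clockwise, pushing on the bar's counter-clockwise face. I'll place the closed fingers there.

Scaled: 0.0212 m is 0.424, 0.02 m is 0.4, 0.1 rad is 2.

>>> advance(
  moves=[-0.126, 0.424, 0, 0, 0, 0, -0.126, 0.424, 0, 0, 0, 0, -0.124, 0.424, 0, 0, 0, 0, 0, 0, 0.4, 0, 0, 2, 0, 0, 0.4, 0, 0, 2],
  aperture=0,
)

```text
t: 2.18
eef_pos: [0.6405, 0.12, 0.2636]
eef_rot: [2.436, 1.98, 0.004]
ft_force: [-0.4, 0.4, -0.4]
grip_width: 0.0005
gripper_force: 0.0
```

>>> advance(
  moves=[0, 0, 0.6, 0, 0, 1.48, 0, 0, 0.6, 0, 0, 0, 0, 0, 0.6, 0, 0, 0, 0, 0, 0.6, 0, 0, 0, 0, 0, 0, 0, 0, 0],
)

```text
t: 2.6
eef_pos: [0.6346, 0.1205, 0.1357]
eef_rot: [-2.499, -1.892, 0.015]
ft_force: [-1.5, 0.3, -1.9]
grip_width: 0.0007
gripper_force: 0.0
```

>>> advance(
  moves=[0, 0, 0, 0, 0, 0, 0, 0, 0, 0, 0, 0],
)

```text
t: 2.77
eef_pos: [0.6397, 0.121, 0.1445]
eef_rot: [2.503, 1.896, 0.003]
ft_force: [0.5, -0.1, -0.7]
grip_width: 0.0006
gripper_force: 0.0
```

```bash
python3 - <<'E'
from h import *
save('wrist','w2.png');print(ctrl.tips_ahead)
E
```

```text
0.064
```

View pics/w2.png

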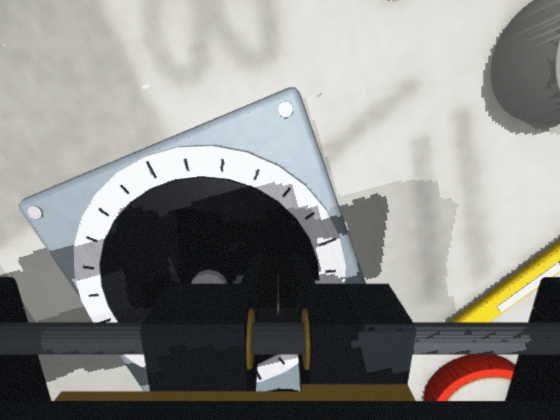

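The fingers are closed over the near side of the bar, which they hide from the wrist camera (bar region about (280,330)). I'll lower gently and watch the force.

Scaled: 0.007 m is 0.14, 0.006 m is 0.12.

>>> advance(
  moves=[0, 0, 0.14, 0, 0, 0, 0, 0, 0.14, 0, 0, 0, 0, 0, 0.12, 0, 0, 0, 0, 0, 0.1, 0, 0, 0, 0, 0, 0.06, 0, 0, 0],
)

```text
t: 3.23
eef_pos: [0.6381, 0.1213, 0.1137]
eef_rot: [-2.503, -1.897, 0.001]
ft_force: [-0.3, 1.1, 0.4]
grip_width: 0.0001
gripper_force: 0.0
```

>>> advance(
  moves=[-0.04, 0, 0, 0, 0, 0, -0.04, 0, 0, 0, 0, 0, -0.04, 0, 0, 0, 0, 0, -0.04, 0, 0, 0, 0, 0, 0, 0, 0, 0, 0, 0],
)

```text
t: 3.65
eef_pos: [0.6366, 0.113, 0.115]
eef_rot: [2.504, 1.896, 0.0]
ft_force: [0.2, -0.7, 0.2]
grip_width: 0.0002
gripper_force: 0.0
```

```bash
python3 - <<'E'
from h import *
save('side','sd1.png')
E
```

```text
(no output)
```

View pics/sd1.png

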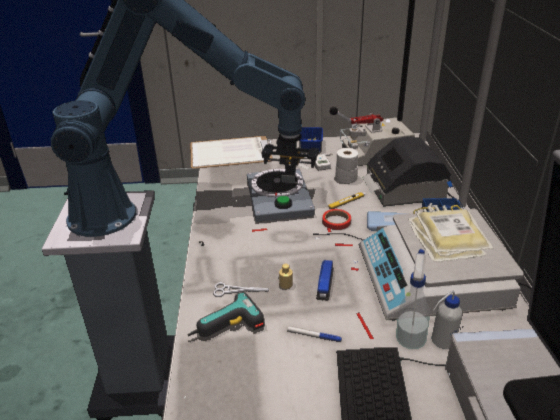

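Side view: the gripper stands over the dial (290,175) and the surrounding objects are undisturbed. Now I'll sweep clockwise about the dial axis, about 1.0 rad first.

Scaled: -0.0046 m is -0.092, 0.0017 m is 0.034, 0.1 rad is 2.

>>> advance(
  moves=[-0.092, 0.034, 0, 0, 0, 2, -0.092, 0.034, 0, 0, 0, 2, -0.092, 0.034, 0, 0, 0, 2, -0.092, 0.034, 0, 0, 0, 2, -0.092, 0.034, 0, 0, 0, 2],
)

```text
t: 4.12
eef_pos: [0.6344, 0.0895, 0.1152]
eef_rot: [2.898, 1.212, 0.004]
ft_force: [2.5, 0.5, -1.8]
grip_width: 0.0002
gripper_force: 1.4
```

>>> advance(
  moves=[-0.092, 0.034, 0, 0, 0, 2, -0.092, 0.034, 0, 0, 0, 2, -0.092, 0.034, 0, 0, 0, 2, -0.092, 0.034, 0, 0, 0, 2, -0.092, 0.034, 0, 0, 0, 2],
)

```text
t: 4.53
eef_pos: [0.6206, 0.0692, 0.1154]
eef_rot: [3.107, 0.457, 0.005]
ft_force: [3.7, -0.2, -2.0]
grip_width: 0.0006
gripper_force: 1.5
```

>>> advance(
  moves=[0, 0, 0, 0, 0, 0, 0, 0, 0, 0, 0, 0, 0, 0, 0, 0, 0, 0],
)

```text
t: 4.78
eef_pos: [0.6195, 0.0698, 0.1148]
eef_rot: [-3.106, -0.469, 0.0]
ft_force: [-0.1, -0.2, -0.2]
grip_width: 0.0005
gripper_force: 0.1
```

```bash
python3 - <<'E'
from h import *
o,X,Y=ortho('o2.png',c=(0.588,0.1063),half=.1,n=500)
s=ctrl.get_state();M=R.from_rotvec(s['eef_rot']).as_matrix()
v=np.array([.588,.1063,0])-s['eef_pos'];print('axis in tool',(M.T@v).round(4),'tool y ang',np.degrees(np.arctan2(M[1,1],M[0,1])))
E
```

```text
axis in tool [-0.0193 -0.044   0.1147] tool y ang -72.8533449608135
```

View pics/o2.png

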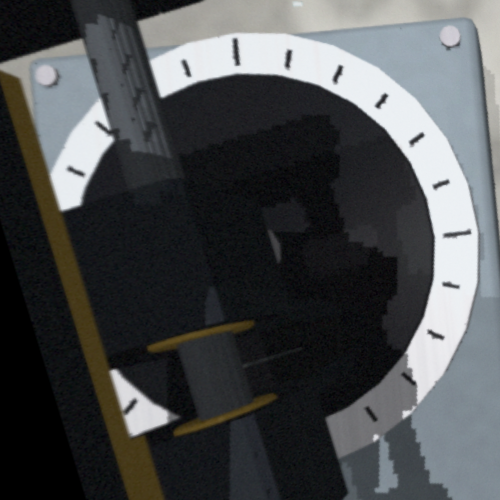

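The gripper hides the bar here, but the force readings show it was turning. I'll push 0.3 rad more, then back off and rise to measure.

>>> advance(
  moves=[-0.092, 0.034, 0, 0, 0, 2, -0.092, 0.034, 0, 0, 0, 2, -0.046, 0.018, 0, 0, 0, 1, -0.046, 0.018, 0, 0, 0, 1, 0, 0, 0, 0, 0, 0],
)

```text
t: 5.25
eef_pos: [0.607, 0.0622, 0.1148]
eef_rot: [-3.141, 0.005, -0.001]
ft_force: [0.3, -1.9, 0.7]
grip_width: 0.0007
gripper_force: 0.2
```

>>> advance(
  moves=[0.08, 0, 0, 0, 0, 0, 0.12, 0, 0, 0, 0, 0, 0.12, 0, 0, 0, 0, 0, 0, 0, -0.6, 0, 0, 0, 0, 0, -0.8, 0, 0, 0],
)

```text
t: 5.67
eef_pos: [0.6209, 0.0621, 0.1809]
eef_rot: [-3.141, 0.004, 0.014]
ft_force: [1.1, -0.2, -0.2]
grip_width: 0.0002
gripper_force: 0.0
```

>>> advance(
  moves=[0.8, 0, -0.8, 0, 0, -2, 0.8, 0, -0.8, 0, 0, -2, 0.4, 0, -0.6, 0, 0, 0, 0, 0, 0, 0, 0, 0, 0, 0, 0, 0, 0, 0],
)

```text
t: 6.08
eef_pos: [0.7034, 0.0687, 0.2761]
eef_rot: [3.125, 0.31, 0.008]
ft_force: [-0.9, 1.0, -0.8]
grip_width: 0.0007
gripper_force: 0.0
```

```bash
python3 - <<'E'
from h import *
o,X,Y=ortho('o3.png',c=(0.588,0.1063),half=.1,n=600)
E
```

```text
(no output)
```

View pics/o3.png

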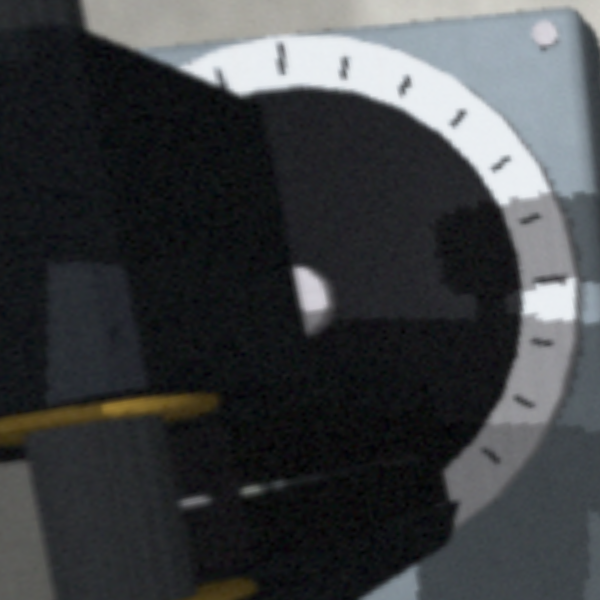

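The gripper still blocks the view, because the camera looks from the tool's +x side. I'll move to the other side.

Scaled: -0.038 m is -0.76, -0.03 m is -0.6.

>>> advance(
  moves=[-0.76, 0, 0, 0, 0, 0, -0.76, 0, 0, 0, 0, 0, -0.76, 0, 0, 0, 0, 0, -0.76, 0, 0, 0, 0, 0, -0.6, 0, 0, 0, 0, 0],
)

```text
t: 6.55
eef_pos: [0.5185, 0.0331, 0.2707]
eef_rot: [-3.125, -0.309, 0.009]
ft_force: [0.1, -0.4, 0.2]
grip_width: 0.0001
gripper_force: 0.0
```

>>> advance(
  moves=[0, 0, 0, 0, 0, 0, 0, 0, 0, 0, 0, 0, 0, 0, 0, 0, 0, 0],
)

```text
t: 6.8
eef_pos: [0.5227, 0.033, 0.273]
eef_rot: [-3.126, -0.308, 0.001]
ft_force: [0.7, 0.4, -0.1]
grip_width: 0.0007
gripper_force: 0.0
```

```bash
python3 - <<'E'
from h import *
o,X,Y=ortho('o4.png',c=(0.588,0.1063),half=.1,n=600)
for n in ['index_mark','target_line','dial_center','store_key_top']:
    k=ctrl.place_of('wrist',n);print(n,k[:1])
E
```

```text
index_mark [{'location': [0.5913, 0.0321, 0.0447], 'p': 0.57}]
target_line [{'location': [0.5847, 0.0305, 0.0466], 'p': 0.66}]
dial_center [{'location': [0.5909, 0.1037, 0.0445], 'p': 0.98}]
store_key_top [{'location': [0.6049, -0.0323, 0.0632], 'p': 0.83}]
```

View pics/o4.png

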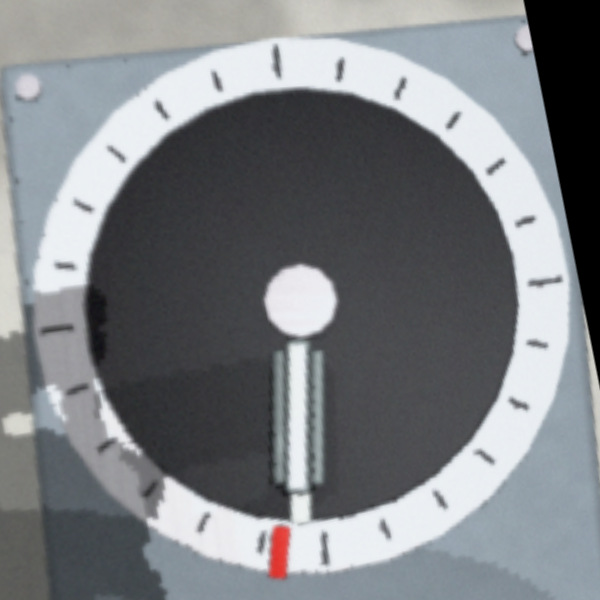

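The dial now shows clearly: index at (302,506), red line at (280,550), about 5° left to go. Measuring that precisely.

```bash
cat >> h.py <<'E'
def meas():
    c0=np.array([.588,.1063])
    o,X,Y=ortho(None,0.043,c0,.1,800)
    def blobs(o): return o.astype(int)
    i=blobs(o); rad=np.hypot(X-c0[0],Y-c0[1]); ang=np.arctan2(Y-c0[1],X-c0[0])
    lum=i.sum(-1)/3; bl=(i[...,2]-i[...,0])
    P=[]
    for a in np.radians(np.arange(-180,180,1)):   # dial edge: dark->bright step along rays
        rs=np.arange(.064,.082,.0002); x=c0[0]+rs*np.cos(a); y=c0[1]+rs*np.sin(a)
        ci=np.round((x-X[0,0])/(X[0,1]-X[0,0])).astype(int); ri=np.round((Y[0,0]-y)/(Y[0,0]-Y[1,0])).astype(int)
        g=np.diff(cv2.GaussianBlur(lum[ri,ci].reshape(1,-1),(1,1),0).ravel()); g=np.convolve(g,np.ones(5),'same'); k=g.argmax()
        if g[k]>60: P.append((x[k],y[k]))
    P=np.array(P); c=c0.copy(); keep=np.ones(len(P),bool)
    for _ in range(15):
        d=P-c; r=np.hypot(*d.T); a=np.arctan2(d[:,1],d[:,0])
        A=np.c_[np.cos(a),np.sin(a),np.ones(len(a))]
        s=np.linalg.lstsq(A[keep],r[keep],rcond=None)[0]; c=c+s[:2]; keep=abs(r-s[2])<.002
    print('edge centre',c.round(4),'r',s[2].round(4),keep.sum())
    o,X,Y=ortho(None,0.046,c,.1,800); i=o.astype(int)
    x,y=X-c[0],Y-c[1]; rad=np.hypot(x,y); ang=np.arctan2(y,x)
    red=(i[...,0]>130)&(i[...,1]<90)&(i[...,2]<90)&(rad<.098)&(rad>.07)
    ta=np.median(ang[red])
    w=(i.min(-1)>130)&(rad>.0645)&(rad<.0705)&(abs(np.angle(np.exp(1j*(ang-ta))))<.5)
    ia=np.median(ang[w])
    print('target %.2f (%d) index %.2f (%d)'%(np.degrees(ta),red.sum(),np.degrees(ia),w.sum()))
    s=ctrl.get_state(); return c,ta,ia,s
def goal(c,a,r,t,s):
    u=np.array([np.cos(a),np.sin(a)]); n=np.array([-u[1],u[0]])
    p=c+r*u+t*n; M=R.from_rotvec(s['eef_rot']).as_matrix()
    ya=np.arctan2(M[1,1],M[0,1]); d=M.T@np.r_[p-s['eef_pos'][:2],0]
    print('goal',p.round(4),'tool d',d.round(4),'rz %.3f'%(np.angle(np.exp(1j*(ya-a)))),'z',s['eef_pos'][2].round(4))
E
python3 - <<'E'
from h import *
c,ta,ia,s=meas()
goal(np.array([.588,.1063]),ta,.044,.0193+.012,s)
E
```

```text
edge centre [0.5882 0.1053] r 0.0727 317
target -94.99 (1247) index -90.00 (657)
goal [0.6154 0.0597] tool d [ 0.0955 -0.0081 -0.    ] rz 0.284 z 0.2734
```

5.0° remain. Going to the approach point beside the bar, turned to the target direction.

>>> advance(
  moves=[0.64, -0.054, 0, 0, 0, 0, 0.64, -0.054, 0, 0, 0, 0, 0.63, -0.054, 0, 0, 0, 0, 0, 0, 0.6, 0, 0, 2, 0, 0, 0.6, 0, 0, 2],
)

```text
t: 7.57
eef_pos: [0.618, 0.06, 0.2148]
eef_rot: [3.141, -0.011, 0.009]
ft_force: [-0.7, 0.4, -1.1]
grip_width: 0.0005
gripper_force: 0.0
```

>>> advance(
  moves=[0, 0, 0.6, 0, 0, 1.68, 0, 0, 0.6, 0, 0, 0, 0, 0, 0.3, 0, 0, 0, 0, 0, 0.2, 0, 0, 0, 0, 0, 0, 0, 0, 0],
)

```text
t: 7.98
eef_pos: [0.6136, 0.0598, 0.1259]
eef_rot: [-3.138, 0.137, 0.007]
ft_force: [0.5, 0.6, -0.3]
grip_width: 0.0005
gripper_force: 0.0
```

>>> advance(
  moves=[0, 0, 0, 0, 0, 0, 0, 0, 0, 0, 0, 0],
)

```text
t: 8.15
eef_pos: [0.616, 0.0596, 0.1302]
eef_rot: [3.138, -0.137, 0.004]
ft_force: [0.7, -0.8, 0.7]
grip_width: 0.0004
gripper_force: 0.0
```

```bash
python3 - <<'E'
from h import *
goal(np.array([.588,.1063]),np.radians(-95),.044,.0193,ctrl.get_state())
E
```

```text
goal [0.6034 0.0608] tool d [-0.0127 -0.0001 -0.    ] rz 0.000 z 0.1302
```

>>> advance(
  moves=[0, 0, 0.12, 0, 0, 0, 0, 0, 0.12, 0, 0, 0, 0, 0, 0.06, 0, 0, 0, 0, 0, 0, 0, 0, 0, -0.08, 0, 0, 0, 0, 0],
)

```text
t: 8.57
eef_pos: [0.6111, 0.0599, 0.1136]
eef_rot: [3.139, -0.137, 0.0]
ft_force: [-0.1, 0.2, -0.0]
grip_width: 0.0003
gripper_force: 0.0
```

>>> advance(
  moves=[-0.06, 0, 0, 0, 0, 0, -0.04, 0, 0, 0, 0, 0, -0.04, 0, 0, 0, 0, 0, -0.02, 0, 0, 0, 0, 0, 0, 0, 0, 0, 0, 0],
)

```text
t: 8.98
eef_pos: [0.6031, 0.0605, 0.1141]
eef_rot: [3.138, -0.137, 0.001]
ft_force: [2.1, -1.9, 0.0]
grip_width: 0.0005
gripper_force: 0.9
```

```bash
python3 - <<'E'
from h import *
goal(np.array([.588,.1063]),np.radians(-95),.044,.0193,ctrl.get_state())
E
```

```text
goal [0.6034 0.0608] tool d [ 0.0003 -0.0003  0.    ] rz -0.000 z 0.1141
```

>>> advance(
  moves=[0.1, 0, 0, 0, 0, 0, 0.12, 0, 0, 0, 0, 0, 0.12, 0, -0.4, 0, 0, 0, 0, 0, -0.8, 0, 0, 0, 0, 0, -0.8, 0, 0, 0],
)

```text
t: 9.4
eef_pos: [0.6191, 0.0594, 0.2127]
eef_rot: [-3.138, 0.137, 0.008]
ft_force: [0.8, -0.1, 1.0]
grip_width: 0.0009
gripper_force: 0.0
```

>>> advance(
  moves=[-0.76, 0, -0.6, 0, 0, 0, -0.76, 0, -0.6, 0, 0, 0, -0.76, 0, 0, 0, 0, 0, 0, 0, 0, 0, 0, 0, 0, 0, 0, 0, 0, 0],
)

```text
t: 9.82
eef_pos: [0.5156, 0.0687, 0.2655]
eef_rot: [-3.138, 0.136, 0.0]
ft_force: [0.6, -0.4, 0.1]
grip_width: 0.0003
gripper_force: 0.0
```

>>> advance(
  moves=[0, 0, 0, 0, 0, 0, 0, 0, 0, 0, 0, 0],
)

```text
t: 9.98
eef_pos: [0.5182, 0.068, 0.2654]
eef_rot: [-3.139, 0.137, -0.001]
ft_force: [-0.4, -1.2, 0.2]
grip_width: 0.0004
gripper_force: 0.0
```

```bash
python3 - <<'E'
from h import *
c,ta,ia,s=meas()
ortho('o5.png',c=c,half=.1,n=600)
goal(np.array([.588,.1063]),ta,.044,.0193+.012,s)
E
```

```text
edge centre [0.5882 0.1052] r 0.0727 314
target -94.97 (1269) index -95.09 (629)
goal [0.6154 0.0598] tool d [ 0.0977 -0.0003 -0.    ] rz -0.001 z 0.265
```

View pics/o5.png

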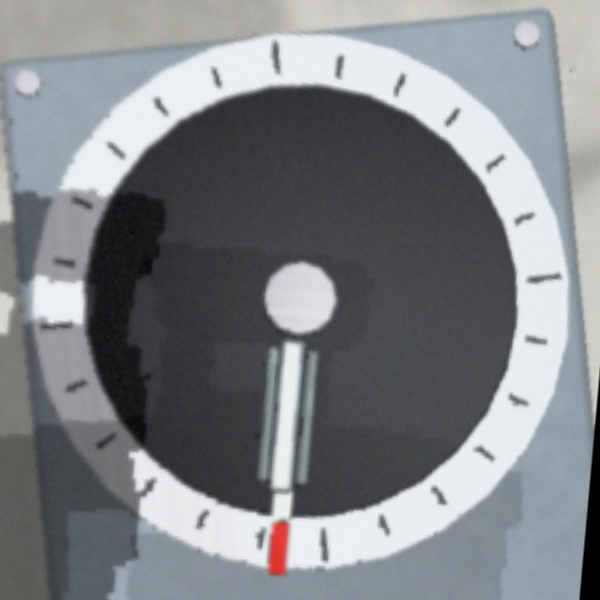

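The index (−95.1°) now meets the red line (−95.0°): white mark at (282,505), red line at (279,547). Next, the key at about (0.602, −0.031).

>>> advance(
  moves=[0.462, 0.456, 0, 0, 0, 0, 0.462, 0.456, 0, 0, 0, 0, 0.462, 0.456, 0, 0, 0, 0, 0.462, 0.456, 0, 0, 0, 0, 0, 0, 0, 0, 0, 0],
)

```text
t: 10.55
eef_pos: [0.6042, -0.0354, 0.2647]
eef_rot: [3.137, -0.143, 0.003]
ft_force: [-0.4, 0.7, 0.8]
grip_width: 0.0003
gripper_force: 0.0
```

>>> advance(
  moves=[0, 0, 0.7, 0, 0, 0, 0, 0, 0.7, 0, 0, 0, 0, 0, 0.6, 0, 0, 0, 0, 0, 0.3, 0, 0, 0, 0, 0, 0.2, 0, 0, 0],
)

```text
t: 10.97
eef_pos: [0.5994, -0.0301, 0.1367]
eef_rot: [-3.137, 0.137, 0.008]
ft_force: [-0.5, -0.5, 0.5]
grip_width: 0.0005
gripper_force: 0.0
```

>>> advance(
  moves=[0, 0, 0, 0, 0, 0, 0, 0, 0, 0, 0, 0, 0, 0, 0, 0, 0, 0],
)

```text
t: 11.22
eef_pos: [0.6021, -0.0308, 0.1418]
eef_rot: [3.138, -0.137, 0.004]
ft_force: [0.5, 0.0, -0.0]
grip_width: 0.0006
gripper_force: 0.0
```

```bash
python3 - <<'E'
from h import *
goal(np.array([.602,-.031]),np.radians(-95),0,0,ctrl.get_state())
print(ctrl.place_of('wrist','store_key_top')[:1])
E
```

```text
goal [ 0.602 -0.031] tool d [-0.0001  0.0002 -0.    ] rz 0.000 z 0.1418
[{'location': [0.6029, -0.031, 0.0619], 'p': 0.85}]
```

Scaled: 0.008 m is 0.16, 0.006 m is 0.12.

>>> advance(
  moves=[0, 0, 0.16, 0, 0, 0, 0, 0, 0.12, 0, 0, 0, 0, 0, 0.08, 0, 0, 0, 0, 0, 0.04, 0, 0, 0, 0, 0, 0, 0, 0, 0],
)

```text
t: 11.68
eef_pos: [0.6007, -0.0306, 0.1198]
eef_rot: [-3.138, 0.137, 0.001]
ft_force: [-0.8, 0.1, 2.8]
grip_width: 0.0004
gripper_force: 1.1
```

>>> advance(
  moves=[0, 0, 0.04, 0, 0, 0, 0, 0, 0.04, 0, 0, 0, 0, 0, 0.02, 0, 0, 0, 0, 0, 0.02, 0, 0, 0, 0, 0, 0, 0, 0, 0],
)

```text
t: 12.1
eef_pos: [0.601, -0.0307, 0.1154]
eef_rot: [3.138, -0.137, -0.0]
ft_force: [-5.0, 1.0, 10.3]
grip_width: 0.0002
gripper_force: 5.3
```

Scaled: 0.0007 m is 0.014.

>>> advance(
  moves=[0, 0, 0.014, 0, 0, 0, 0, 0, 0, 0, 0, 0, 0, 0, 0, 0, 0, 0],
)

```text
t: 12.35
eef_pos: [0.6011, -0.0307, 0.1153]
eef_rot: [3.138, -0.136, -0.0]
ft_force: [-7.4, 0.3, 15.7]
grip_width: 0.0004
gripper_force: 7.7
```

>>> advance(
  moves=[0, 0, -0.08, 0, 0, 0, 0, 0, -0.2, 0, 0, 0, 0, 0, -0.6, 0, 0, 0, 0, 0, -0.8, 0, 0, 0, 0, 0, -0.8, 0, 0, 0],
)

```text
t: 12.77
eef_pos: [0.6001, -0.0305, 0.238]
eef_rot: [-3.138, 0.137, 0.004]
ft_force: [0.5, 0.2, -0.4]
grip_width: 0.0003
gripper_force: 0.0
```

>>> advance(
  moves=[-0.6, -0.4, -0.2, 0, 0, 0, -0.6, -0.4, 0, 0, 0, 0, -0.6, -0.4, 0, 0, 0, 0, 0, 0, 0, 0, 0, 0, 0, 0, 0, 0, 0, 0],
)

```text
t: 13.18
eef_pos: [0.5155, 0.038, 0.2479]
eef_rot: [3.139, -0.134, 0.001]
ft_force: [0.0, -0.5, 0.3]
grip_width: 0.0006
gripper_force: 0.0
```

>>> advance(
  moves=[0, 0, 0, 0, 0, 0, 0, 0, 0, 0, 0, 0, 0, 0, 0, 0, 0, 0],
)

```text
t: 13.43
eef_pos: [0.5175, 0.0361, 0.2477]
eef_rot: [3.138, -0.138, 0.001]
ft_force: [-0.4, -0.6, 0.4]
grip_width: 0.0008
gripper_force: 0.0
```

```bash
python3 - <<'E'
from h import *
c,ta,ia,s=meas()
print(ctrl.place_of('wrist','store_key_top')[:1],s['eef_pos'])
E
```

```text
edge centre [0.5883 0.1054] r 0.0727 335
target -94.92 (1309) index -95.06 (632)
[{'location': [0.6035, -0.0291, 0.0636], 'p': 0.78}] [0.51715628 0.03626031 0.2474105 ]
```

The key bottomed out: it gave 15.7 N without moving further. It came up again, the dial is still aligned, and the arm is clear.

```bash
python3 -c "
from bench import ctrl
print(ctrl.finish_job())"
```

```text
the job is handed in; nothing more can be done
None
```

The job is handed in: the dial's index measures within about 0.2° of the red line, the green key was then pressed to its stop and released, and the arm is clear (about 13.5 s of the 64 s used).

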